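# Clamp a bent bracket to the checking fence

## Robot

A 6-joint arm with a two-finger parallel gripper is mounted at the origin on the work surface. World frame = base frame: x ahead of the robot, y to its left, z up, the work surface at z = 0. Lengths are in m, angles in rad, forces in N, time in s.
With the tool pointing down it reaches from about 0.3 to 0.775 m from the base axis. Payload 14.6 kg.
Tool frame: the origin (TCP) lies at the very end of the fingers, on their centre line; the grasp point (between the pads) lies 19 mm behind it; z points along the fingers, y is the line along which they close (so a half turn about z gives the same grasp; the last joint's range is limited). The gripper opens to 94 mm and grips with 3 to 60 N. Pads are 16 mm wide; open, the fingers measure 119 mm over their backs; the gripper's body (75 mm by 177 mm) begins 78 mm behind the grasp point.
Start: joints at [1.085, 0.3, 1.521, -0, 1.321, -0.067], TCP at [0.224, 0.502, 0.205] pointing down, gripper open.
Joint ranges: [-3.03, 3.03], [-0.79, 2.21], [0.23, 2.52], [-1.04, 4.18], [0, 3.07], [-2.55, 2.55]. Speed limits (rad/s): [2.22, 2.22, 2.57, 3.14, 3.14, 3.14].

## Interface

Orientations are given as a unit quaternion [x, y, z, w].
In Python, from cell import robot, viewer, ticket, nets gives the robot as it stands.
- The arm moves only by the tool arm_command, never from a script. Its argument "rows" is a list of rows, each an object of numbers: "ax", "ay", "az": the turn, a rotation vector about the tool's x, y, z as a fraction of full scale; "tx", "ty", "tz": the shift along the tool's x, y, z as a fraction of full scale; "fingers": the finger opening in mm, from 0 to 94. A call has 1 to 8 rows; each row shifts and turns the commanded pose from where the row before left it, along the tool's axes as they then stand; what a row does not reach is not made up. Full scale, the value 1, is 0.75 m for a shift and 360 degrees for a turn. A row lasts 1/12 s, in which the tool goes at most 41.7 mm and 7.16 degrees, less where a joint would pass 70% of its speed; a pose out of reach is approached as far as the arm can. A call with a number of a shift or a turn outside -1 to 1 is refused whole. A call with a gripper value outside its range is refused whole. The fingers move at their own pace and stop on an object; "newtons" is the grip in N (left out, the last holds). Time passes only in rows, so rows that do not move let the fingers close. It gives the time, the measured TCP pose, the force, the opening and the grip force at its end, in the units of the state.
- robot.read_state(): the state, without advancing time (a new reading comes with each control period).
- viewer.camera(name): name is "scene" or "side" or "wrist"; returns a dict with "frame" (400x640x3 uint8, red, green, blue), "range_z" (400x640 float32, m along the optical axis (not along the pixel's ray), 0 where there is no reading), "fx", "fy", "cx", "cy" (pixels), "cam_to_world" (4x4, takes a point from camera to world coordinates). Camera axes: x right, y up, looking along -z (the intrinsics and any distortion apply to the point x, -y, -z); pixel columns grow to the right and rows downward; lengths in m; the calibration is good to about 2 mm. A picture is of the moment at which its call begins.
- ticket.sign_off(): hands the job in; it is judged then, once.
Trained networks look in a picture, given as the dict that the camera call returned (one of the last four; its "shot" number tells which), for a name from the list of things; names that differ only in an ending like _2 or _b are one class to them, and where a whole thing is asked for, a point or a joint stands for the part that bears it (a point fixed in the world has none). Each returns a list of dicts, best first, with "score" (0 to 1); they miss things now and then, are a little off and sometimes report something else, mostly with a low value. They report only what shows in the picture. A call takes as long as a camera call. They do not tell look-alikes from the thing itself.
- nets.outline_of(target, picture): "region" (400x640 bool, what is visible of it) and "extent" ([centre column, centre row, width, height] in pixels, round what is visible of it).
The state is a dict: "t": time; "joints": joint angles; "joint_vel": joint speeds; "tau": joint torques, N m; "eef_pos": TCP position; "eef_rot": TCP orientation; "force": force on the tool from outside, world axes, zero at the start; "moment": the same for the moment, N m; "finger_gap": finger opening in m; "finger_force": force on a finger pad.
Only numpy, scipy, OpenCV 4.12 (cv2) and the standard library are available. Lean on these libraries where they do the work, as an engineer would, in place of code of your own. Each camera call takes 0.05 s, during which the arm holds its last target. There are 200 camera calls.

## Task

Squeeze the spring clamp open, take it off its stand, and clip it from above over the fence of the checking fixture together with the upright flange of the bent bracket that stands against it, near the middle of the bracket's length, square to the fence and with most of the jaw pads' depth over the edge. Let the jaw close so that it pinches bracket and fence together, and let go, leaving the clamp upright on it. The bracket must stay where it stands, and the channels, the carton and the hammer are left alone.

Things in the scene. Friction and masses are not known exactly. Their poses are not given: they have to be found in the camera images.
- clamp: Steel spring clamp like a large clothes peg, 105 mm tall, 150 g, clipped jaws down on the stand. Origin: midway between the lower tips of the rubber jaw pads; z up to the grips, x across the jaws (opening and squeezing direction), y along the hinge and the clipped edge. Pads z 0 to 24 mm, 24 mm wide. Hinge at z = 52 mm; clear throat up to z = 45 mm. Either way round will do
- clamp_grip (a point): Point midway between the clamp's two black grip bars, 98 mm above its origin. Bars: 14 mm thick, 34 mm long along y, 56 mm over their outsides; fully squeezed about 33 mm, which takes about 16 N, and the pad tips are then about 100 mm below the bars; each half leans by half the jaw angle
- clamp_jaw (a joint): Jaw angle of the clamp in rad: 0 = closed on 8 mm of material with the pads parallel, 0.5 = fully open (about 33 mm between the pad tips, 21 mm at the pad tops), -0.15 = shut on nothing; a spring closes it
- stand: Fixed tool stand: dark foot 100 x 140 x 12 mm with an upright aluminium strip 8 mm thick (x), 120 mm long (y), its top edge 90 mm above the table. Origin: centre of the foot's underside, in the strip's mid-plane; z up
- fixture: Fixed checking fixture: aluminium base 160 (x) x 200 (y) x 12 mm with an upright steel fence, 5 mm thick and 200 mm long along y, its top edge 82 mm above the table; fence faces at x = -35 and -30 mm; two gussets on its -x side at y = +-90 mm, up to 47 mm above the table. Origin: centre of the base's underside; z up
- fence_top (a point): Point on the top edge of the fixture, 82 mm above the table, halfway along the fence and at mid-thickness of fence plus bracket flange (8 mm together); axes as the fixture's
- bracket: Bent L bracket of dark grey sheet, 3 mm thick, 120 mm long (y), standing loose on the fixture: upright flange 70 mm high whose back touches the fence (its top is level with the fence's), foot 60 mm to +x. Origin: at the bottom of the flange's back face, in the middle of the length; z up, axes as the fixture's. Mass about 0.37 kg
- channels: Bystander: bundle of three steel U channels, 140 mm long along y, 84 mm wide, 50 mm high. Origin: centre of the underside
- carton: Bystander: open cardboard box 160 x 200 x 100 mm. Origin: centre of the underside
- hammer: Bystander: hammer lying on the table, handle to its -x. Origin: on the underside
Things that resemble listed ones, but are neither listed nor needed, are in the scene too. Leave any orange or red look-alike of the clamp alone.

How it is judged:
On the way:
1. the clamp is clear of the stand with its jaw squeezed open (value of joint clamp_jaw above 0.15 rad and distance of clamp from where it was at the start of the episode above 0.04 m and contact force between clamp and stand below 0.1 N), for 0.2 s.
At the end, for the whole second after the job is handed in: Clamp at rest, upright and square to the fence (0.25 rad), jaw closed (-0.06 to 0.08 rad) pressing over 4 N on bracket and fixture, pad tips 12 mm or more below the edge, within 30 mm of the bracket's middle; bracket at rest, upright, within 12 mm of its start (contact force between clamp and bracket above 4 N and contact force between clamp and fixture above 4 N and value of joint clamp_jaw between -0.06 and 0.08 rad and y of clamp in the frame of bracket between -0.03 and 0.03 m and x of clamp in the frame of fence_top between -0.01 and 0.01 m and z of clamp in the frame of fence_top below -0.012 m and angle between clamp's own z axis and vertical below 0.25 rad and angle between the y axis of clamp and the y axis of fixture, either way round below 0.25 rad and distance of bracket from where it was at the start of the episode below 0.012 m and angle between bracket's own z axis and vertical below 0.1 rad and linear speed of each of clamp, bracket below 0.02 m/s); the robot touches nothing.
It fails at once if the channels moved by more than 30 mm (distance of channels from where it was at the start of the episode above 0.03 m).
It fails at once if the carton moved by more than 30 mm (distance of carton from where it was at the start of the episode above 0.03 m).
It fails at once if the hammer moved by more than 30 mm (distance of hammer from where it was at the start of the episode above 0.03 m).
It also fails if it takes over 38 s, if anything falls off the work surface, if the arm or the gripper's body presses on something with over 40 N, if the wrist force passes 120 N, or if a joint passes its speed limit or range.

## Working session

There is one attempt and no reset: what is moved stays moved. The work goes in short steps, Python scripts to look and compute and a tool call to move; the robot and the scene stay as the last step left them, time stands still between calls to the robot, and variables do not carry over. Pictures are saved under pics/ and viewed, at most 10 in all, crops included, and the job is handed in when it is done.

Besides the shell and the picture viewer there is one more tool, called by a JSON object that holds its "fn" and its "kwargs". arm_command: Moves the arm, as the interface text tells. Shift numbers are shares of 0.75 m and turn numbers shares of 360 degrees, none past 1 either way. Its arguments: {"type":"object","properties":{"rows":{"type":"array"},"newtons":{"type":"number"}},"required":["rows"]}

```bash
ls; mkdir -p pics; cat > h.py <<'E'
from cell import robot, viewer, ticket, nets
import numpy as np, cv2
from scipy.spatial.transform import Rotation as R
def pts(p):
    d=p["range_z"]; v,u=np.mgrid[:400,:640]
    c=np.stack([(u-p["cx"])/p["fx"]*d,-(v-p["cy"])/p["fy"]*d,-d],-1)
    T=p["cam_to_world"]; return c@T[:3,:3].T+T[:3,3]
def save(p,n): cv2.imwrite("pics/"+n,p["frame"][:,:,::-1])
E
python3 - <<'E'
from h import *
P={}
for n in ["scene","side"]:
    p=viewer.camera(n); P[n]=p; X=pts(p)
    print(n,p["cam_to_world"][:3,3].round(3),p["fx"],[k for k in p])
    for t in ["clamp","clamp_grip","stand","fixture","bracket","channels","carton","hammer"]:
        for o in nets.outline_of(t,p)[:3]:
            m=o["region"]&(p["range_z"]>0)
            if m.sum()<5: continue
            q=X[m]; print(t,round(o["score"],2),np.round(o["extent"]).astype(int),np.percentile(q,[2,50,98],axis=0).round(3).tolist(), p["frame"][m].mean(0).round())
cv2.imwrite("pics/a.png",cv2.resize(np.vstack([P["scene"]["frame"],P["side"]["frame"]])[:,:,::-1],(480,600)))
save(P["scene"],"scene.png");save(P["side"],"side.png")
E
```

```text
pics
scene [1.481 0.71  0.842] 383.22677306839523 ['frame', 'range_z', 'fx', 'fy', 'cx', 'cy', 'cam_to_world', 'shot']
clamp 0.64 [276 167  11  29] [[0.52, -0.261, 0.071], [0.553, -0.233, 0.139], [0.57, -0.215, 0.175]] [85. 82. 80.]
clamp 0.51 [312 171  10  18] [[0.341, -0.218, 0.001], [0.396, -0.185, 0.064], [0.413, -0.152, 0.106]] [152.  96.  62.]
clamp 0.5 [305 198  11  24] [[0.552, -0.09, 0.005], [0.578, -0.071, 0.067], [0.602, -0.059, 0.106]] [123.  36.  35.]
clamp_grip 0.7 [305 203  17  30] [[0.556, -0.085, 0.009], [0.581, -0.07, 0.067], [0.603, -0.059, 0.105]] [123.  32.  30.]
clamp_grip 0.56 [277 168  14  29] [[0.338, -0.452, 0.002], [0.553, -0.234, 0.14], [0.571, -0.215, 0.176]] [85. 82. 80.]
clamp_grip 0.52 [315 170  14  23] [[0.285, -0.276, -0.001], [0.394, -0.184, 0.058], [0.414, -0.153, 0.106]] [147.  96.  66.]
stand 0.66 [281 187  37  31] [[0.513, -0.283, -0.0], [0.55, -0.215, 0.023], [0.601, -0.147, 0.09]] [114. 112. 106.]
fixture 0.79 [372 225  74  59] [[0.474, 0.094, 0.003], [0.561, 0.221, 0.013], [0.614, 0.292, 0.08]] [190. 189. 180.]
bracket 0.59 [375 221  42  35] 
[... 1383 characters left out ...]
.]
stand 0.59 [358 266  60  48] [[0.475, -0.3, 0.0], [0.526, -0.238, 0.015], [0.597, -0.175, 0.089]] [81. 81. 77.]
fixture 0.69 [279 202  61  51] [[0.448, 0.086, 0.002], [0.495, 0.171, 0.012], [0.604, 0.282, 0.08]] [134. 133. 126.]
bracket 0.41 [285 201  17  19] [[0.499, 0.127, 0.008], [0.551, 0.157, 0.013], [0.563, 0.242, 0.08]] [95. 93. 92.]
channels 0.61 [376 209  44  33] [[0.729, -0.111, -0.002], [0.764, -0.053, 0.025], [0.82, 0.026, 0.049]] [101.  98.  95.]
carton 0.57 [440 342 113 116] [[0.411, -0.652, 0.0], [0.521, -0.546, 0.041], [0.591, -0.441, 0.1]] [106.  82.  51.]
hammer 0.61 [232 165  65  27] [[0.377, 0.452, -0.004], [0.527, 0.483, 0.017], [0.642, 0.537, 0.027]] [134. 115.  88.]
```

View pics/scene.png

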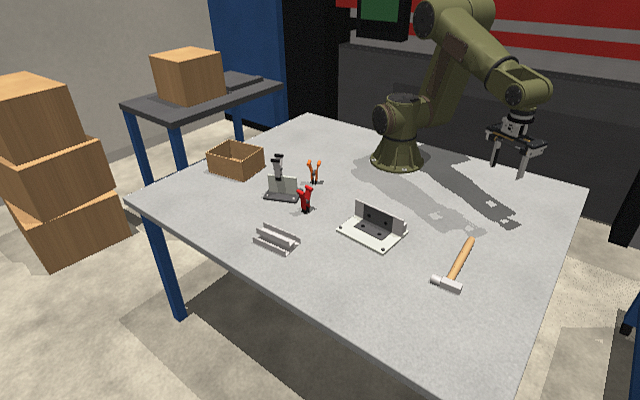

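View pics/side.png

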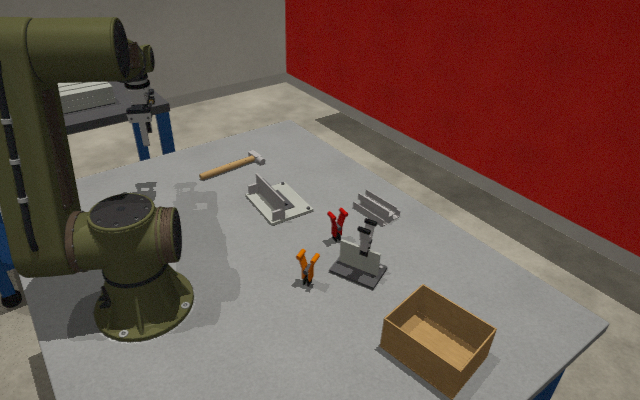

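The scene view (277,168) and the side view (368,238) show a dark steel clamp on the stand. Orange (313,171)/(308,267) and red (305,200)/(338,224) look-alikes stand on the table. The grey/black one on the stand fits the description, so I'll confirm it in a crop and measure.

```bash
python3 - <<'E'
from h import *
A=[];crops=[]
for n in ["scene","side"]:
    p=viewer.camera(n); X=pts(p); A.append(X)
    b=(245,125,70,80) if n=="scene" else (330,205,70,80)
    x,y,w,h=b; crops.append(cv2.resize(p["frame"][y:y+h,x:x+w],None,fx=5,fy=5,interpolation=cv2.INTER_CUBIC))
    def sel(lo,hi): 
        m=np.all((X>lo)&(X<hi),-1)&(p["range_z"]>0); return X[m],p["frame"][m]
    def line(q,s):
        c=q.mean(0); l=np.linalg.svd((q-c)[:,:2])[2][0]; pr=(q-c)[:,:2]@l; pp=(q-c)[:,:2]@[-l[1],l[0]]
        mid=(pr.max()+pr.min())/2
        print(n,s,len(q),"mid",(c[:2]+l*mid).round(4),"yaw",round(np.degrees(np.arctan2(l[1],l[0]))%180,1),"len",round(np.ptp(pr),3),"w",round(np.ptp(pp),4),"zmax",q[:,2].max().round(4))
    for z0,z1 in [(.03,.068),(.08,.094)]:
        q,_=sel([.44,-.32,z0],[.62,-.13,z1]); line(q,"strip%.3f"%z0)
    q,_=sel([.45,-.32,.005],[.64,-.1,.02]); 
    r=cv2.minAreaRect((q[:,:2]*1000).astype(np.float32)); print("foot",r)
    for z0,z1 in [(.02,.07),(.074,.087)]:
        q,_=sel([.42,.07,z0],[.64,.31,z1]); line(q,"fence%.3f"%z0)
    q,_=sel([.42,.06,.006],[.66,.33,.018]); r=cv2.minAreaRect((q[:,:2]*1000).astype(np.float32)); print("base",r)
    q,_=sel([.48,-.3,.155],[.61,-.18,.2]); line(q,"grips"); r=cv2.minAreaRect((q[:,:2]*1000).astype(np.float32)); print("grip",r)
    print(q[np.argsort(-q[:,2])][:60:6].round(3).tolist())
cv2.imwrite("pics/c.png",np.hstack(crops)[:,:,::-1])
s=robot.read_state(); print(s["eef_pos"],s["eef_rot"],R.from_quat(s["eef_rot"]).as_matrix().round(3))
E
```

```text
scene strip0.030 225 mid [ 0.5414 -0.2237] yaw 113.6 len 0.121 w 0.0161 zmax 0.0678
scene strip0.080 96 mid [ 0.5406 -0.2218] yaw 114.4 len 0.118 w 0.0249 zmax 0.0939
foot ((555.2939453125, -200.77862548828125), (184.2102813720703, 173.3852081298828), 8.527289390563965)
scene fence0.020 612 mid [0.5014 0.1927] yaw 88.2 len 0.202 w 0.1281 zmax 0.07
scene fence0.074 168 mid [0.5011 0.1925] yaw 85.9 len 0.199 w 0.016 zmax 0.0857
base ((543.5855102539062, 192.38540649414062), (162.57540893554688, 213.99647521972656), 2.4677953720092773)
scene grips 87 mid [ 0.5437 -0.2367] yaw 23.8 len 0.059 w 0.0342 zmax 0.1765
grip ((543.6221923828125, -236.51943969726562), (58.42725372314453, 33.93480682373047), 25.675491333007812)
[[0.53, -0.254, 0.177], [0.526, -0.236, 0.176], [0.53, -0.259, 0.175], [0.528, -0.245, 0.174], [0.557, -0.229, 0.173], [0.554, -0.216, 0.172], [0.535, -0.25, 0.171], [0.573, -0.235, 0.17], [0.526, -0.247, 0.168], [0.566, -0.221, 0.167]]
side strip0.030 413 mid [ 0.5347 -0.2292] yaw 113.9 len 0.12 w 0.0128 zmax 0.0679
side strip0.080 174 mid [ 0.5349 -0.2285] yaw 114.0 len 0
[... 285 characters left out ...]
.085
base ((529.875244140625, 185.13565063476562), (211.5694122314453, 162.5153350830078), 85.97974395751953)
side grips 169 mid [ 0.5419 -0.2422] yaw 23.9 len 0.055 w 0.0359 zmax 0.1768
grip ((541.982421875, -241.89073181152344), (54.50695037841797, 35.702659606933594), 25.243186950683594)
[[0.563, -0.238, 0.177], [0.522, -0.249, 0.175], [0.555, -0.227, 0.174], [0.526, -0.265, 0.174], [0.517, -0.238, 0.173], [0.529, -0.261, 0.173], [0.57, -0.247, 0.173], [0.513, -0.239, 0.172], [0.562, -0.24, 0.172], [0.554, -0.217, 0.171]]
[0.22366233 0.50246655 0.20546262] [2.07860146e-01 9.78158555e-01 2.38828376e-07 2.43623170e-05] [[-0.914  0.407  0.   ]
 [ 0.407  0.914 -0.   ]
 [-0.     0.    -1.   ]]
```

View pics/c.png

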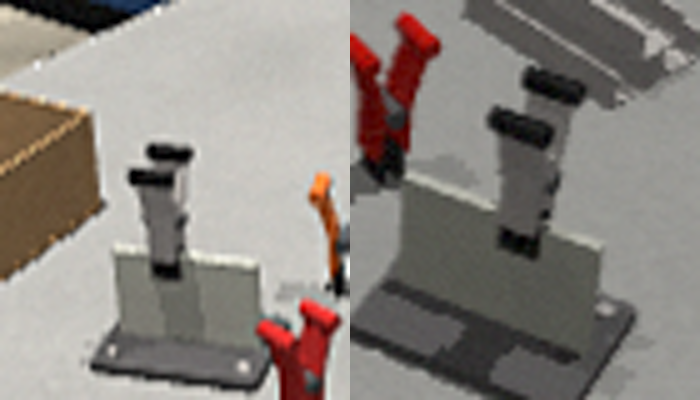

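Both crop views show the grey steel clamp with black grips, jaws down on the strip of the stand, so that is the target. Red and orange are the look-alikes and stay put. It measures about (0.543, -0.239), squeeze axis yaw 24°, grips up to z 0.176. I'll go over the fixture first for a wrist look.

{"fn": "arm_command", "kwargs": {"rows": [{"tx":-0.042,"ty":-0.019,"tz":-0.017,"fingers":94},{"tx":-0.042,"ty":-0.019,"tz":-0.017},{"tx":-0.042,"ty":-0.019,"tz":-0.017},{"tx":-0.042,"ty":-0.019,"tz":-0.017},{"tx":-0.042,"ty":-0.019,"tz":-0.017},{"tx":-0.042,"ty":-0.019,"tz":-0.017},{"tx":-0.042,"ty":-0.019,"tz":-0.017},{"tx":-0.042,"ty":-0.019,"tz":-0.017}]}}

```text
schema error: expected keys ax, ay, az, tx, ty, tz, fingers
```

{"fn": "arm_command", "kwargs": {"rows": [{"tx":-0.042,"ty":-0.019,"tz":-0.017},{"tx":-0.042,"ty":-0.019,"tz":-0.017},{"az":0.0194},{"az":0.0194},{"az":0.0194},{"az":0.0194},{"az":0.0194},{"az":0.0194}]}}

```text
schema error: expected keys ax, ay, az, tx, ty, tz, fingers
```

```bash
python3 - <<'E'
from h import *
s=robot.read_state(); M=R.from_quat(s["eef_rot"]).as_matrix();print(s["t"],s["eef_pos"].round(4),M.round(3).tolist(),s["joints"].round(2))
p=viewer.camera("wrist"); save(p,"w1.png"); X=pts(p)
print(p["cam_to_world"].round(3).tolist())
q=X[np.all((X>[.42,.07,.074])&(X<[.62,.31,.088]),-1)]
print(len(q)); r=cv2.minAreaRect((q[:,:2]*1000).astype(np.float32)); print(r, np.median(q[:,2]))
for o in nets.outline_of("bracket",p)[:1]:
    m=o["region"]; print(o["score"],o["extent"]); q=X[m&(X[...,2]<.03)]; print("foot",cv2.minAreaRect((q[:,:2]*1000).astype(np.float32)))
q=X[np.all((X>[.40,.05,.006])&(X<[.66,.33,.02]),-1)];print("base",len(q),cv2.minAreaRect((q[:,:2]*1000).astype(np.float32)))
E
```

```text
1.0 [0.2237 0.5025 0.2055] [[-0.914, 0.407, 0.0], [0.407, 0.914, -0.0], [-0.0, 0.0, -1.0]] [ 1.09  0.3   1.52 -0.    1.32 -0.07]
[[0.406, -0.875, -0.264, 0.147], [0.914, 0.389, 0.117, 0.537], [0.0, -0.288, 0.957, 0.385], [0.0, 0.0, 0.0, 1.0]]
0
((0.0, 0.0), (0.0, 0.0), 0.0) nan
base 39 ((460.6222839355469, 286.7643127441406), (20.249732971191406, 5.798431396484375), 66.41675567626953)
  return _methods._mean(a, axis=axis, dtype=dtype,
  ret = ret.dtype.type(ret / rcount)
```

View pics/w1.png

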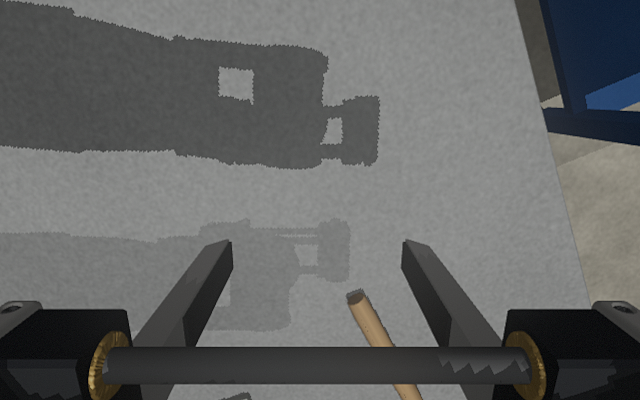

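The wrist camera shows only the table and the hammer handle's end (355,300), because the move was refused: every row needs all seven keys. Resending.

{"fn": "arm_command", "kwargs": {"rows": [{"ax":0,"ay":0,"az":0,"tx":-0.042,"ty":-0.019,"tz":-0.017,"fingers":94},{"ax":0,"ay":0,"az":0,"tx":-0.042,"ty":-0.019,"tz":-0.017,"fingers":94},{"ax":0,"ay":0,"az":0,"tx":-0.042,"ty":-0.019,"tz":-0.017,"fingers":94},{"ax":0,"ay":0,"az":0,"tx":-0.042,"ty":-0.019,"tz":-0.017,"fingers":94},{"ax":0,"ay":0,"az":0,"tx":-0.042,"ty":-0.019,"tz":-0.017,"fingers":94},{"ax":0,"ay":0,"az":0,"tx":-0.042,"ty":-0.019,"tz":-0.017,"fingers":94},{"ax":0,"ay":0,"az":0,"tx":-0.042,"ty":-0.019,"tz":-0.017,"fingers":94},{"ax":0,"ay":0,"az":0,"tx":-0.042,"ty":-0.019,"tz":-0.017,"fingers":94}]}}

```text
t: 1.77
eef_pos: [0.4083, 0.2944, 0.3083]
eef_rot: [0.208, 0.978, 0.0, 0.0]
force: [-0.5, 1.0, -0.1]
finger_gap: 0.094
finger_force: 0.0
```

{"fn": "arm_command", "kwargs": {"rows": [{"ax":0,"ay":0,"az":0,"tx":-0.042,"ty":-0.019,"tz":-0.017,"fingers":94},{"ax":0,"ay":0,"az":0,"tx":-0.042,"ty":-0.019,"tz":-0.017,"fingers":94},{"ax":0,"ay":0,"az":0.0194,"tx":0,"ty":0,"tz":0,"fingers":94},{"ax":0,"ay":0,"az":0.0194,"tx":0,"ty":0,"tz":0,"fingers":94},{"ax":0,"ay":0,"az":0.0194,"tx":0,"ty":0,"tz":0,"fingers":94},{"ax":0,"ay":0,"az":0.0194,"tx":0,"ty":0,"tz":0,"fingers":94},{"ax":0,"ay":0,"az":0.0194,"tx":0,"ty":0,"tz":0,"fingers":94},{"ax":0,"ay":0,"az":0.0194,"tx":0,"ty":0,"tz":0,"fingers":94}]}}

```text
t: 2.43
eef_pos: [0.4535, 0.2441, 0.333]
eef_rot: [0.546, 0.837, 0.0, 0.0]
force: [-0.1, -0.4, -0.6]
finger_gap: 0.0938
finger_force: 0.0
```

```bash
cat > wf.py <<'E'
from h import *
s=robot.read_state(); M=R.from_quat(s["eef_rot"]).as_matrix();print(s["t"],s["eef_pos"].round(4),M.round(3).tolist(),s["joints"].round(2))
p=viewer.camera("wrist"); save(p,"w2.png"); X=pts(p)
q=X[np.all((X>[.42,.07,.074])&(X<[.62,.31,.088]),-1)&(p["range_z"]>.1)]
if len(q): print("fence",len(q),cv2.minAreaRect((q[:,:2]*1000).astype(np.float32)), np.median(q[:,2]))
for o in nets.outline_of("bracket",p)[:1]:
    m=o["region"]; print(o["score"],o["extent"]); q=X[m&(X[...,2]<.03)&(p["range_z"]>.1)]; print("foot",cv2.minAreaRect((q[:,:2]*1000).astype(np.float32)))
    q=X[m&(X[...,2]>.07)&(p["range_z"]>.1)]; print("flange",cv2.minAreaRect((q[:,:2]*1000).astype(np.float32)))
q=X[np.all((X>[.40,.05,.006])&(X<[.66,.33,.02]),-1)&(p["range_z"]>.1)];print("base",len(q),cv2.minAreaRect((q[:,:2]*1000).astype(np.float32)))
E
python3 wf.py
```

```text
2.4333 [0.4535 0.2441 0.333 ] [[-0.403, 0.915, 0.0], [0.915, 0.403, 0.0], [0.0, 0.0, -1.0]] [0.42 0.16 1.41 0.   1.58 0.01]
fence 962 ((502.3025207519531, 191.6533203125), (199.9383087158203, 8.528365135192871), 86.00289916992188) 0.08205872772281725
0.79 [352.2, 216.1, 73.7, 81.5]
foot ((542.3718872070312, 187.51803588867188), (126.47344207763672, 45.46367645263672), 87.32603454589844)
flange ((504.7601013183594, 195.8590087890625), (120.48578643798828, 4.133181095123291), 85.8014907836914)
base 11458 ((533.179443359375, 189.3443603515625), (200.09661865234375, 160.05502319335938), 85.9720458984375)
```

View pics/w2.png

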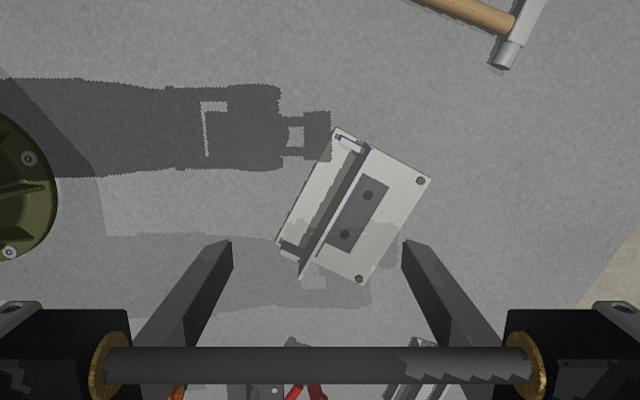

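The view shows the fixture with the bracket: fence edge from (365,145) to (300,275), bracket foot around (357,215). Mid-edge measures (0.502, 0.192), yaw 86.0°, z 0.082, 8.5 mm thick and 200 mm long, which matches the text. The flange is centred at (0.505, 0.196). Now over to the clamp.

{"fn": "arm_command", "kwargs": {"rows": [{"ax":0,"ay":0,"az":0,"tx":-0.049,"ty":-0.0116,"tz":0.004,"fingers":94},{"ax":0,"ay":0,"az":0,"tx":-0.049,"ty":-0.0116,"tz":0.004,"fingers":94},{"ax":0,"ay":0,"az":0,"tx":-0.049,"ty":-0.0116,"tz":0.004,"fingers":94},{"ax":0,"ay":0,"az":0,"tx":-0.049,"ty":-0.0116,"tz":0.004,"fingers":94},{"ax":0,"ay":0,"az":0,"tx":-0.049,"ty":-0.0116,"tz":0.004,"fingers":94},{"ax":0,"ay":0,"az":0,"tx":-0.049,"ty":-0.0116,"tz":0.004,"fingers":94},{"ax":0,"ay":0,"az":0,"tx":-0.049,"ty":-0.0116,"tz":0.004,"fingers":94}]}}

```text
t: 3.12
eef_pos: [0.5029, -0.0174, 0.312]
eef_rot: [0.542, 0.841, 0.0, 0.0]
force: [1.4, 0.7, -1.1]
finger_gap: 0.0937
finger_force: 0.0
```

{"fn": "arm_command", "kwargs": {"rows": [{"ax":0,"ay":0,"az":0,"tx":-0.049,"ty":-0.0116,"tz":0.004,"fingers":94},{"ax":0,"ay":0,"az":0,"tx":-0.049,"ty":-0.0116,"tz":0.004,"fingers":94},{"ax":0,"ay":0,"az":0,"tx":-0.049,"ty":-0.0116,"tz":0.004,"fingers":94},{"ax":0,"ay":0,"az":0,"tx":-0.049,"ty":-0.0116,"tz":0.004,"fingers":94},{"ax":0,"ay":0,"az":0,"tx":-0.049,"ty":-0.0116,"tz":0.004,"fingers":94},{"ax":0,"ay":0,"az":0,"tx":-0.049,"ty":-0.0116,"tz":0.004,"fingers":94},{"ax":0,"ay":0,"az":0,"tx":0,"ty":0,"tz":0,"fingers":94}]}}

```text
t: 3.7
eef_pos: [0.545, -0.2433, 0.292]
eef_rot: [0.544, 0.839, -0.001, -0.001]
force: [-0.9, 0.5, -0.4]
finger_gap: 0.0941
finger_force: 0.0
```

```bash
cat > wc.py <<'E'
from h import *
s=robot.read_state(); M=R.from_quat(s["eef_rot"]).as_matrix();print(s["t"],s["eef_pos"].round(4),M.round(3).tolist(),s["joints"].round(2))
p=viewer.camera("wrist"); save(p,"w3.png"); X=pts(p); ok=p["range_z"]>.1
q=X[np.all((X>[.48,-.30,.155])&(X<[.61,-.17,.19]),-1)&ok]
r=cv2.minAreaRect((q[:,:2]*1000).astype(np.float32)); print("grips",len(q),r,np.percentile(q[:,2],[50,98]))
c=np.array([*r[0],160])/1000; print("in tool",(M.T@(c-s["eef_pos"])).round(4))
q=X[np.all((X>[.44,-.33,.083])&(X<[.63,-.12,.095]),-1)&ok]; print("strip",len(q),cv2.minAreaRect((q[:,:2]*1000).astype(np.float32)))
E
python3 wc.py
```

```text
3.7 [ 0.545  -0.2433  0.292 ] [[-0.409, 0.912, -0.002], [0.912, 0.409, 0.0], [0.001, -0.002, -1.0]] [-0.48  0.36  1.24 -0.    1.54 -0.9 ]
grips 1211 ((546.3256225585938, -238.70626831054688), (55.98490905761719, 34.08517074584961), 24.133621215820312) [0.17396147 0.17612366]
in tool [0.0035 0.0033 0.132 ]
strip 609 ((541.2171630859375, -225.42013549804688), (24.662446975708008, 119.09512329101562), 15.583677291870117)
```

View pics/w3.png

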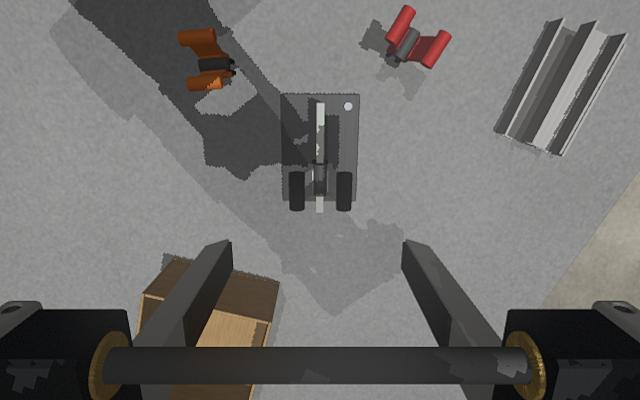

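The wrist view shows the clamp's black bars at (297,191) and (344,191) over the stand's strip, with orange (205,60), red (415,40), channels and carton well clear. Grip centre is (0.546, -0.239), tops at 0.176, 56 × 34 mm, matching the text. Descending to TCP z ≈ 0.149 and squeezing.

{"fn": "arm_command", "kwargs": {"rows": [{"ax":0,"ay":0,"az":0,"tx":0.0047,"ty":0.0044,"tz":0.0,"fingers":94},{"ax":0,"ay":0,"az":0,"tx":0,"ty":0,"tz":0.04,"fingers":94},{"ax":0,"ay":0,"az":0,"tx":0,"ty":0,"tz":0.04,"fingers":94},{"ax":0,"ay":0,"az":0,"tx":0,"ty":0,"tz":0.04,"fingers":94},{"ax":0,"ay":0,"az":0,"tx":0,"ty":0,"tz":0.04,"fingers":94},{"ax":0,"ay":0,"az":0,"tx":0,"ty":0,"tz":0.03,"fingers":94},{"ax":0,"ay":0,"az":0,"tx":0,"ty":0,"tz":0,"fingers":94}]}}

```text
t: 4.33
eef_pos: [0.5455, -0.231, 0.1475]
eef_rot: [0.542, 0.84, -0.0, -0.003]
force: [-0.3, -0.6, -0.1]
finger_gap: 0.0941
finger_force: 0.0
```

{"fn": "arm_command", "kwargs": {"rows": [{"ax":0,"ay":0,"az":0,"tx":0,"ty":0,"tz":0,"fingers":30},{"ax":0,"ay":0,"az":0,"tx":0,"ty":0,"tz":0,"fingers":30},{"ax":0,"ay":0,"az":0,"tx":0,"ty":0,"tz":0,"fingers":30},{"ax":0,"ay":0,"az":0,"tx":0,"ty":0,"tz":0,"fingers":30},{"ax":0,"ay":0,"az":0,"tx":0,"ty":0,"tz":0,"fingers":30},{"ax":0,"ay":0,"az":0,"tx":0,"ty":0,"tz":0,"fingers":30},{"ax":0,"ay":0,"az":0,"tx":0,"ty":0,"tz":0,"fingers":30},{"ax":0,"ay":0,"az":0,"tx":0,"ty":0,"tz":0,"fingers":30}], "newtons": 25}}

```text
t: 5.0
eef_pos: [0.5469, -0.2335, 0.1514]
eef_rot: [0.544, 0.839, 0.0, -0.0]
force: [-0.4, 0.2, -0.5]
finger_gap: 0.0444
finger_force: 13.3
```

{"fn": "arm_command", "kwargs": {"rows": [{"ax":0,"ay":0,"az":0,"tx":0,"ty":0,"tz":0,"fingers":30},{"ax":0,"ay":0,"az":0,"tx":0,"ty":0,"tz":0,"fingers":30},{"ax":0,"ay":0,"az":0,"tx":0,"ty":0,"tz":0,"fingers":30},{"ax":0,"ay":0,"az":0,"tx":0,"ty":0,"tz":0,"fingers":30},{"ax":0,"ay":0,"az":0,"tx":0,"ty":0,"tz":0,"fingers":30},{"ax":0,"ay":0,"az":0,"tx":0,"ty":0,"tz":0,"fingers":30}], "newtons": 25}}

```text
t: 5.5
eef_pos: [0.5469, -0.2335, 0.1514]
eef_rot: [0.544, 0.839, 0.0, -0.0]
force: [-0.4, 0.1, -1.5]
finger_gap: 0.031
finger_force: 25.0
```

```bash
python3 wc.py; python3 -c "
from h import *
s=robot.read_state();print(s['finger_gap'],s['finger_force'],s['force'],s['moment'])"
```

```text
5.5 [ 0.5469 -0.2335  0.1514] [[-0.408, 0.913, -0.0], [0.913, 0.408, 0.0], [0.0, 0.0, -1.0]] [-0.47  0.45  1.45  0.    1.25 -0.89]
grips 5283 ((549.1236572265625, -237.26727294921875), (55.28118133544922, 35.26142120361328), 23.58592987060547) [0.17167098 0.18849953]
in tool [-0.0043  0.0005 -0.0086]
strip 1387 ((539.2119140625, -226.1977081298828), (40.626121520996094, 119.80691528320312), 24.60596466064453)
0.03095165451013339 24.990565180778503 [-0.31538966 -0.78062871 -1.57729467] [-0.04522687  0.04287701 -0.0360552 ]
```

Fully squeezed (31 mm at 25 N). Lift, then turn square to the fence.

{"fn": "arm_command", "kwargs": {"rows": [{"ax":0,"ay":0,"az":0,"tx":0,"ty":0,"tz":-0.02,"fingers":30},{"ax":0,"ay":0,"az":0,"tx":0,"ty":0,"tz":-0.03,"fingers":30},{"ax":0,"ay":0,"az":0,"tx":0,"ty":0,"tz":-0.03,"fingers":30},{"ax":0,"ay":0,"az":0,"tx":0,"ty":0,"tz":-0.03,"fingers":30},{"ax":0,"ay":0,"az":0,"tx":0,"ty":0,"tz":-0.03,"fingers":30},{"ax":0,"ay":0,"az":0,"tx":0,"ty":0,"tz":0,"fingers":30},{"ax":0,"ay":0,"az":0,"tx":0,"ty":0,"tz":0,"fingers":30},{"ax":0,"ay":0,"az":0,"tx":0,"ty":0,"tz":0,"fingers":30}]}}

```text
t: 6.22
eef_pos: [0.5466, -0.2334, 0.255]
eef_rot: [0.544, 0.839, -0.0, -0.001]
force: [-0.9, -0.8, -1.1]
finger_gap: 0.0309
finger_force: 25.0
```

{"fn": "arm_command", "kwargs": {"rows": [{"ax":0,"ay":0,"az":0.0195,"tx":0,"ty":0,"tz":0,"fingers":30},{"ax":0,"ay":0,"az":0.0195,"tx":0,"ty":0,"tz":0,"fingers":30},{"ax":0,"ay":0,"az":0.0195,"tx":0,"ty":0,"tz":0,"fingers":30},{"ax":0,"ay":0,"az":0.0195,"tx":0,"ty":0,"tz":0,"fingers":30},{"ax":0,"ay":0,"az":0,"tx":0,"ty":0,"tz":0,"fingers":30},{"ax":0,"ay":0,"az":0,"tx":0,"ty":0,"tz":0,"fingers":30},{"ax":0,"ay":0,"az":0,"tx":0,"ty":0,"tz":0,"fingers":30}]}}

```text
t: 6.8
eef_pos: [0.5467, -0.2335, 0.2556]
eef_rot: [0.73, 0.684, -0.0, -0.001]
force: [-0.0, 0.0, -1.0]
finger_gap: 0.0311
finger_force: 25.0
```

{"fn": "arm_command", "kwargs": {"rows": [{"ax":0,"ay":0,"az":0,"tx":0.041,"ty":-0.0071,"tz":0,"fingers":30},{"ax":0,"ay":0,"az":0,"tx":0.041,"ty":-0.0071,"tz":0,"fingers":30},{"ax":0,"ay":0,"az":0,"tx":0.041,"ty":-0.0071,"tz":0,"fingers":30},{"ax":0,"ay":0,"az":0,"tx":0.041,"ty":-0.0071,"tz":0,"fingers":30},{"ax":0,"ay":0,"az":0,"tx":0.041,"ty":-0.0071,"tz":0,"fingers":30},{"ax":0,"ay":0,"az":0,"tx":0.041,"ty":-0.0071,"tz":0,"fingers":30},{"ax":0,"ay":0,"az":0,"tx":0.041,"ty":-0.0071,"tz":0,"fingers":30}]}}

```text
t: 7.38
eef_pos: [0.5242, -0.0148, 0.2562]
eef_rot: [0.73, 0.683, -0.0, -0.0]
force: [0.7, 0.1, -1.2]
finger_gap: 0.0307
finger_force: 25.0
```

{"fn": "arm_command", "kwargs": {"rows": [{"ax":0,"ay":0,"az":0,"tx":0.041,"ty":-0.0071,"tz":0,"fingers":30},{"ax":0,"ay":0,"az":0,"tx":0.041,"ty":-0.0071,"tz":0,"fingers":30},{"ax":0,"ay":0,"az":0,"tx":0.041,"ty":-0.0071,"tz":0,"fingers":30},{"ax":0,"ay":0,"az":0,"tx":0.041,"ty":-0.0071,"tz":0,"fingers":30},{"ax":0,"ay":0,"az":0,"tx":0.041,"ty":-0.0071,"tz":0,"fingers":30},{"ax":0,"ay":0,"az":0,"tx":0.041,"ty":-0.0071,"tz":0,"fingers":30},{"ax":0,"ay":0,"az":0,"tx":0.041,"ty":-0.0071,"tz":0,"fingers":30},{"ax":0,"ay":0,"az":0,"tx":0,"ty":0,"tz":0,"fingers":30}]}}

```text
t: 8.05
eef_pos: [0.5014, 0.2052, 0.256]
eef_rot: [0.729, 0.685, 0.0, -0.001]
force: [-0.9, 0.8, -1.7]
finger_gap: 0.0306
finger_force: 25.0
```

{"fn": "arm_command", "kwargs": {"rows": [{"ax":0,"ay":0,"az":0,"tx":0,"ty":0,"tz":0,"fingers":30},{"ax":0,"ay":0,"az":0,"tx":0,"ty":0,"tz":0,"fingers":30},{"ax":0,"ay":0,"az":0,"tx":0,"ty":0,"tz":0,"fingers":30},{"ax":0,"ay":0,"az":0,"tx":0,"ty":0,"tz":0,"fingers":30}]}}

```text
t: 8.38
eef_pos: [0.5026, 0.2001, 0.2565]
eef_rot: [0.731, 0.682, -0.0, 0.0]
force: [0.5, -0.6, -1.0]
finger_gap: 0.0311
finger_force: 25.0
```

```bash
python3 wf.py; python3 - <<'E'
from h import *
s=robot.read_state(); M=R.from_quat(s["eef_rot"]).as_matrix(); e=s["eef_pos"]
out=[]
for n in ["wrist","scene","side"]:
    p=viewer.camera(n); X=pts(p); L=(X-e)@M
    out.append(p["frame"])
    m=(np.abs(L[...,0])<.035)&(np.abs(L[...,1])<.05)&(X[...,2]<e[2]-.01)&(X[...,2]>.1)&(p["range_z"]>.1)
    q=L[m]; 
    if len(q)<10: print(n,len(q)); continue
    print(n,len(q),"zmin",X[m][:,2].min().round(4))
    for a,b in [(.005,.03),(.03,.055),(.055,.09)]:
        r=q[(q[:,2]>a)&(q[:,2]<b)]
        if len(r): print(a,len(r),np.percentile(r[:,:2],[2,50,98],axis=0).round(4).tolist())
def pr(p):pass
a=out[1][150:270,320:440]; b=out[2][130:250,220:340]
cv2.imwrite("pics/d.png",np.hstack([cv2.resize(c,(400,400),interpolation=cv2.INTER_CUBIC) for c in (a,b)])[:,:,::-1])
E
```

```text
8.3833 [0.5026 0.2001 0.2565] [[0.07, 0.998, 0.0], [0.998, -0.07, -0.0], [-0.0, 0.0, -1.0]] [ 0.31  0.25  1.47 -0.    1.42  0.38]
fence 920 ((502.4457702636719, 191.57464599609375), (199.40792846679688, 7.409118175506592), 85.83831024169922) 0.08221153329493655
0.57 [341.9, 174.2, 56.6, 99.7]
foot ((536.1097412109375, 189.36904907226562), (122.61190795898438, 58.770652770996094), 87.50064849853516)
flange ((511.67962646484375, 209.30006408691406), (84.82755279541016, 15.054374694824219), 86.02401733398438)
base 17118 ((533.24609375, 189.79312133789062), (199.11392211914062, 160.55364990234375), 86.00209045410156)
wrist 1837 zmin 0.1734
0.005 796 [[-0.0184, -0.0137], [0.0048, -0.0012], [0.0117, 0.0085]]
0.03 683 [[-0.0121, -0.0218], [0.0066, -0.0069], [0.0121, 0.0141]]
0.055 358 [[-0.0132, -0.0262], [0.0067, -0.0154], [0.0081, 0.0162]]
scene 217 zmin 0.1715
0.005 67 [[-0.0164, -0.0131], [0.0038, 0.006], [0.0122, 0.0097]]
0.03 65 [[-0.0139, -0.0206], [0.0013, 0.0089], [0.0128, 0.0138]]
0.055 85 [[-0.0148, -0.0246], [0.0003, 0.0099], [0.009, 0.0156]]
side 212 zmin 0.1707
0.005 59 [[-0.0202, -0.0169], [-0.0093, -0.0016], [0.0051, 0.0062]]
0.03 75 [[-0.0229, -0.0248], [-0.0148, -0.015], [0.006, 0.0087]]
0.055 78 [[-0.0196, -0.0296], [-0.0092, -0.0225], [0.0076, 0.011]]
```

View pics/d.png

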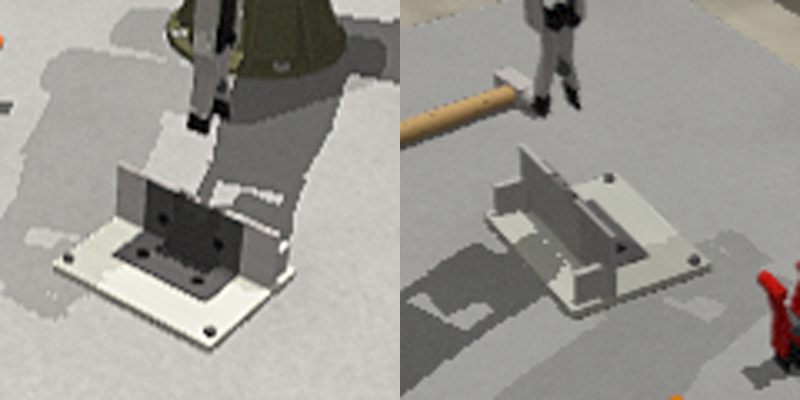

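Scene crop (left half) and side crop (right half) show the clamp gripped, jaws open and pointing down above the fence, about at the bracket's middle. The cloud says the jaw leans ~2.5° with its centre ~5 mm toward tool -y, so I'll correct that and lower until the tips are ~20 mm below the edge.

{"fn": "arm_command", "kwargs": {"rows": [{"ax":-0.007,"ay":0,"az":0,"tx":0,"ty":0.004,"tz":0,"fingers":30},{"ax":0,"ay":0,"az":0,"tx":0,"ty":0,"tz":0.03,"fingers":30},{"ax":0,"ay":0,"az":0,"tx":0,"ty":0,"tz":0.03,"fingers":30},{"ax":0,"ay":0,"az":0,"tx":0,"ty":0,"tz":0,"fingers":30},{"ax":0,"ay":0,"az":0,"tx":0,"ty":0,"tz":0,"fingers":30},{"ax":0,"ay":0,"az":0,"tx":0,"ty":0,"tz":0,"fingers":30},{"ax":0,"ay":0,"az":0,"tx":0,"ty":0,"tz":0,"fingers":30}]}}

```text
t: 9.22
eef_pos: [0.5079, 0.2009, 0.213]
eef_rot: [0.731, 0.682, 0.016, 0.017]
force: [0.2, 0.3, -0.5]
finger_gap: 0.0307
finger_force: 25.0
```

```bash
cat > chk.py <<'E'
from h import *
s=robot.read_state(); M=R.from_quat(s["eef_rot"]).as_matrix(); e=s["eef_pos"]; print(e.round(4),M.round(3).tolist())
f=np.array([.5024,.1916]); ax=np.array([.9976,-.07]); ay=np.array([.07,.9976])
for n in ["wrist","scene","side"]:
    p=viewer.camera(n); X=pts(p); save(p,"z_%s.png"%n)
    a=(X[...,:2]-f)@ax; b=(X[...,:2]-f)@ay
    m=(np.abs(a)<.05)&(np.abs(b)<.04)&(X[...,2]<e[2]+.03)&(X[...,2]>.09)&(p["range_z"]>.1)
    z=X[...,2]; print(n,"zmin",z[m].min().round(4))
    for c,d in [(.085,.06),(.06,.035),(.03,.005),(-.005,-.03)]:
        k=m&(z>e[2]-c)&(z<e[2]-d)
        if k.any(): print(c,k.sum(),"across",np.percentile(a[k],[1,99]).round(4),"along",np.percentile(b[k],[1,99]).round(4))
E
python3 chk.py
```

```text
[0.5079 0.2009 0.213 ] [[0.069, 0.997, 0.046], [0.998, -0.069, -0.002], [0.001, 0.046, -0.999]]
wrist zmin 0.1299
0.085 257 across [-0.0177  0.0241] along [-0.0039  0.018 ]
0.06 593 across [-0.0156  0.0233] along [-0.003   0.0219]
0.03 855 across [-0.0076  0.0149] along [-0.0097  0.0217]
-0.005 4674 across [-0.0219  0.0305] along [-0.0105  0.0228]
scene zmin 0.1281
0.085 67 across [-0.0195  0.0254] along [-0.0039  0.0191]
0.06 66 across [-0.0166  0.0249] along [-0.0052  0.0225]
0.03 68 across [-0.0111  0.0159] along [-0.006   0.0224]
-0.005 107 across [-0.0246  0.0317] along [-0.0095  0.0244]
side zmin 0.1258
0.085 60 across [-0.021   0.0202] along [-0.0109  0.0178]
0.06 61 across [-0.019   0.0171] along [-0.0157  0.0144]
0.03 70 across [-0.0122  0.0117] along [-0.0129  0.0168]
-0.005 139 across [-0.0272  0.0273] along [-0.0155  0.0187]
```

Now upright and centred within ~2 mm. I'll finish lowering, compensating the tool's small tilt.

{"fn": "arm_command", "kwargs": {"rows": [{"ax":0,"ay":0,"az":0,"tx":0,"ty":-0.0067,"tz":0,"fingers":30},{"ax":0,"ay":0,"az":0,"tx":0,"ty":0,"tz":0.022,"fingers":30},{"ax":0,"ay":0,"az":0,"tx":0,"ty":0,"tz":0.022,"fingers":30},{"ax":0,"ay":0,"az":0,"tx":0,"ty":0,"tz":0.022,"fingers":30},{"ax":0,"ay":0,"az":0,"tx":0,"ty":0,"tz":0.022,"fingers":30},{"ax":0,"ay":0,"az":0,"tx":0,"ty":0,"tz":0,"fingers":30},{"ax":0,"ay":0,"az":0,"tx":0,"ty":0,"tz":0,"fingers":30},{"ax":0,"ay":0,"az":0,"tx":0,"ty":0,"tz":0,"fingers":30}]}}

```text
t: 10.03
eef_pos: [0.5056, 0.2011, 0.1465]
eef_rot: [0.731, 0.682, 0.016, 0.016]
force: [-0.3, -0.9, -0.1]
finger_gap: 0.031
finger_force: 25.0
```

```bash
python3 chk.py; python3 - <<'E'
import cv2,numpy as np
a=cv2.imread("pics/z_scene.png")[150:270,320:440]; b=cv2.imread("pics/z_side.png")[130:250,220:340]
cv2.imwrite("pics/e.png",np.hstack([cv2.resize(c,(400,400),interpolation=cv2.INTER_CUBIC) for c in (a,b)]))
E
```

```text
[0.5056 0.2011 0.1465] [[0.069, 0.997, 0.045], [0.998, -0.069, -0.003], [0.0, 0.045, -0.999]]
wrist zmin 0.09
0.06 512 across [-0.017   0.0201] along [-0.0022  0.0218]
0.03 864 across [-0.01    0.0126] along [-0.0092  0.0214]
-0.005 4665 across [-0.0242  0.0281] along [-0.0105  0.0228]
scene zmin 0.0906
0.06 48 across [-0.019  0.021] along [-0.0044  0.0233]
0.03 60 across [-0.0122  0.0135] along [-0.0046  0.0209]
-0.005 95 across [-0.0251  0.0307] along [-0.0093  0.0238]
side zmin 0.0902
0.06 48 across [-0.0198  0.0152] along [-0.0138  0.0165]
0.03 63 across [-0.0149  0.0101] along [-0.0143  0.0167]
-0.005 131 across [-0.0291  0.0258] along [-0.0151  0.0203]
```

View pics/e.png

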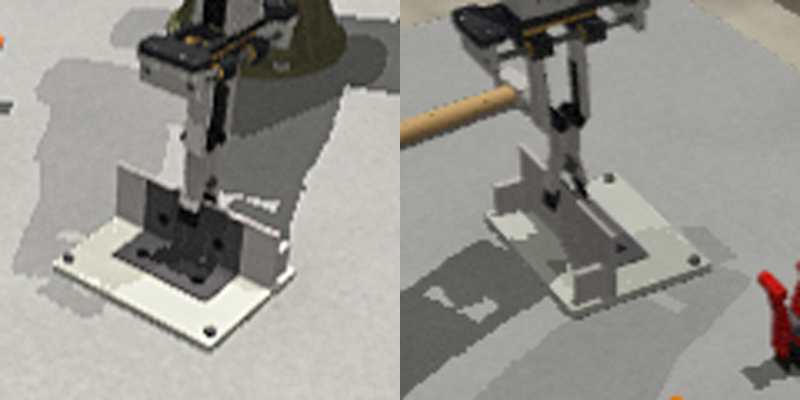

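The crops show the jaws straddling the fence and flange: one pad on the bracket side (left crop, about (190,215)), the other behind the fence (right crop, about (550,200)). Letting go gradually.

{"fn": "arm_command", "kwargs": {"rows": [{"ax":0,"ay":0,"az":0,"tx":0,"ty":0,"tz":0,"fingers":38},{"ax":0,"ay":0,"az":0,"tx":0,"ty":0,"tz":0,"fingers":44},{"ax":0,"ay":0,"az":0,"tx":0,"ty":0,"tz":0,"fingers":49},{"ax":0,"ay":0,"az":0,"tx":0,"ty":0,"tz":0,"fingers":53},{"ax":0,"ay":0,"az":0,"tx":0,"ty":0,"tz":0,"fingers":57},{"ax":0,"ay":0,"az":0,"tx":0,"ty":0,"tz":0,"fingers":62},{"ax":0,"ay":0,"az":0,"tx":0,"ty":0,"tz":0,"fingers":75},{"ax":0,"ay":0,"az":0,"tx":0,"ty":0,"tz":0,"fingers":90}]}}

```text
t: 10.85
eef_pos: [0.5056, 0.2009, 0.1456]
eef_rot: [0.731, 0.682, 0.015, 0.016]
force: [0.4, -0.1, 0.2]
finger_gap: 0.0719
finger_force: 0.0
```

{"fn": "arm_command", "kwargs": {"rows": [{"ax":0,"ay":0,"az":0,"tx":0,"ty":0,"tz":0,"fingers":90},{"ax":0,"ay":0,"az":0,"tx":0,"ty":0,"tz":0,"fingers":90},{"ax":0,"ay":0,"az":0,"tx":0,"ty":0,"tz":0,"fingers":90},{"ax":0,"ay":0,"az":0,"tx":0,"ty":0,"tz":0,"fingers":90},{"ax":0,"ay":0,"az":0,"tx":0,"ty":0,"tz":0,"fingers":90}]}}

```text
t: 11.27
eef_pos: [0.5053, 0.2009, 0.1454]
eef_rot: [0.731, 0.682, 0.015, 0.016]
force: [-0.1, -0.0, -0.7]
finger_gap: 0.0899
finger_force: 0.0
```

```bash
python3 chk.py
```

```text
[0.5053 0.2009 0.1454] [[0.069, 0.997, 0.044], [0.998, -0.069, -0.003], [0.0, 0.044, -0.999]]
wrist zmin 0.09
0.06 197 across [-0.013   0.0126] along [0.0159 0.0217]
0.03 2254 across [-0.0149  0.0146] along [-0.0097  0.0215]
-0.005 4900 across [-0.0489  0.0489] along [-0.0107  0.0226]
scene zmin 0.0903
0.06 39 across [-0.0138  0.0134] along [-0.0039  0.0178]
0.03 65 across [-0.0201  0.0152] along [-0.0024  0.0238]
-0.005 114 across [-0.0495  0.0477] along [-0.0097  0.0245]
side zmin 0.0902
0.06 41 across [-0.0182  0.0103] along [-0.0144  0.0134]
0.03 79 across [-0.022   0.0173] along [-0.0151  0.0186]
-0.005 111 across [-0.0485  0.0496] along [-0.0157  0.0188]
```

Clamp stands centred and free. Retreat straight up and verify.

{"fn": "arm_command", "kwargs": {"rows": [{"ax":0,"ay":0,"az":0,"tx":0,"ty":0,"tz":-0.02,"fingers":90},{"ax":0,"ay":0,"az":0,"tx":0,"ty":0,"tz":-0.035,"fingers":90},{"ax":0,"ay":0,"az":0,"tx":0,"ty":0,"tz":-0.035,"fingers":90},{"ax":0,"ay":0,"az":0,"tx":0,"ty":0,"tz":-0.035,"fingers":90},{"ax":0,"ay":0,"az":0,"tx":0,"ty":0,"tz":-0.035,"fingers":90},{"ax":0,"ay":0,"az":0,"tx":0,"ty":0,"tz":-0.035,"fingers":90},{"ax":0,"ay":0,"az":0,"tx":0,"ty":0,"tz":0,"fingers":90},{"ax":0,"ay":0,"az":0,"tx":0,"ty":0,"tz":0,"fingers":90}]}}

```text
t: 12.08
eef_pos: [0.4991, 0.2015, 0.2924]
eef_rot: [0.731, 0.682, 0.016, 0.017]
force: [0.1, -0.0, -0.4]
finger_gap: 0.0899
finger_force: 0.0
```

```bash
python3 wf.py; python3 - <<'E'
from h import *
f=np.array([.5024,.1916]); ax=np.array([.9976,-.07]); ay=np.array([.07,.9976]); C=[]
for n in ["wrist","scene","side"]:
    p=viewer.camera(n); X=pts(p); z=X[...,2]; C.append(p["frame"])
    a=(X[...,:2]-f)@ax; b=(X[...,:2]-f)@ay
    m=(np.abs(a)<.05)&(np.abs(b)<.04)&(z<.19)&(z>.09)&(p["range_z"]>.1)
    print(n,"top",np.percentile(z[m],99).round(4))
    for c in [.09,.115,.14]:
        k=m&(z>c)&(z<c+.025)
        if k.any(): print(c,"across",np.percentile(a[k],[1,99]).round(4),"along",np.percentile(b[k],[1,99]).round(4))
cv2.imwrite("pics/g.png",np.hstack([cv2.resize(c,(400,400),interpolation=cv2.INTER_CUBIC) for c in (C[1][150:270,320:440],C[2][130:250,220:340])])[:,:,::-1])
E
```

```text
12.0833 [0.4991 0.2015 0.2924] [[0.069, 0.997, 0.046], [0.998, -0.069, -0.002], [0.001, 0.046, -0.999]] [ 0.32  0.2   1.45 -0.02  1.45  0.4 ]
fence 867 ((500.5993957519531, 191.6002197265625), (198.83778381347656, 24.525402069091797), 80.27053833007812) 0.08225320534938663
0.73 [332.8, 178.2, 48.6, 105.7]
foot ((535.74658203125, 190.02427673339844), (121.56346130371094, 56.72138214111328), 88.03671264648438)
flange ((516.6460571289062, 191.6167449951172), (119.29293060302734, 26.633028030395508), 85.83855438232422)
base 14323 ((533.2621459960938, 189.2119140625), (199.57826232910156, 160.58261108398438), 85.98719024658203)
wrist top 0.1681
0.09 across [-0.0126  0.0126] along [0.0159 0.0215]
0.115 across [-0.0129  0.013 ] along [-0.0097  0.0213]
0.14 across [-0.0281  0.0275] along [-0.0109  0.0224]
scene top 0.1681
0.09 across [-0.0133  0.014 ] along [-0.005  0.022]
0.115 across [-0.0163  0.0145] along [-0.0068  0.0233]
0.14 across [-0.0278  0.0273] along [-0.0084  0.0246]
side top 0.1666
0.09 across [-0.0174  0.0104] along [-0.015   0.0139]
0.115 across [-0.0206  0.0155] along [-0.0134  0.0184]
0.14 across [-0.0309  0.0236] along [-0.0159  0.0203]
```

View pics/g.png

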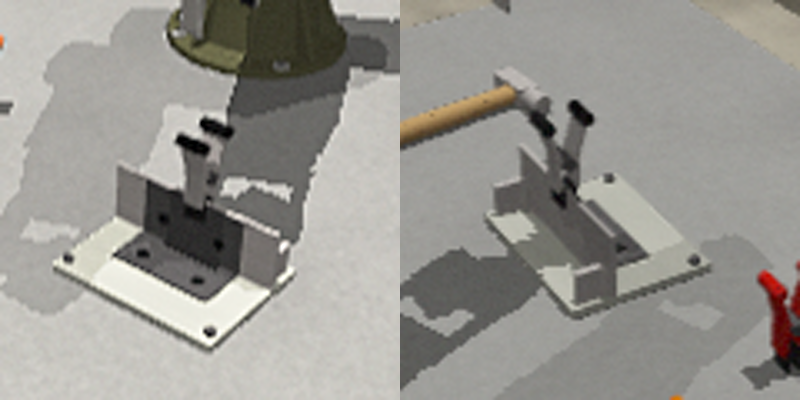

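The clamp stands upright on the fence and flange (left crop about (200,170), right crop about (565,150)). Its top at 0.168 puts the tips ~19 mm below the edge, and 56 mm over the bars means the jaw is closed on 8 mm. The bracket shows no visible movement.

```bash
python3 -c "
from cell import ticket
print(ticket.sign_off())"
```

```text
the job is handed in; nothing more can be done
None
```

The clamp is clipped upright over the fence and bracket flange about 2 mm from the bracket's middle, with its pad tips about 19 mm below the edge, and I handed the job in at about 12 s; the sign-off returned no verdict.

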